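Tidy the desk tray: letter opener and red stapler

TASK

Tidy the study desk: lay the letter opener flat and lengthwise in the empty long compartment of the wooden desk tray (the long one nearer the robot), and put the red stapler, standing upright on its base, lengthwise in the tray's wide end compartment that runs across the others. Set both down rather than dropping them, let go of them, and leave the black stapler where it is.

Things in the scene. Friction and masses are not known exactly. Their poses are not given: they have to be found in the camera images.
- tray: Pale wood tray, fixed, 182 (x) x 318 (y) x 24 mm; origin: centre of underside, z up, -x side nearer the robot. Walls 6 mm, floors 6 mm above the desk. Grey compartments, size x by y, centre (x, y): empty long one nearer the robot 88 x 212 at (-41, -47); long one beyond it, holding eraser and highlighter, 76 x 212 at (47, -47); empty end one at +y, lying crosswise, 170 x 88 at (0, 109).
- letter_opener: Letter opener lying flat, 180 mm long along its x, 70 g. Origin: middle of its length, on its underside; z up. Off-white handle from x = -90 to 0 mm, 20 mm wide (y), 14 mm high; brass blade from x = 0 to 90 mm, 14 mm wide, 4 mm thick. Balances at x = -30 mm: grip the handle there, across its width. May point either way.
- red_stapler: Stapler with red top on a black base, 135 mm long along its x, 220 g. Origin: centre of its underside; z up. Base 38 mm wide (y), 8 mm thick; red arm 130 mm long, 28 mm wide, from z = 24 to 46 mm (the top), rigid, does not fold. Grip the red arm across its width at the middle. May point either way.
- black_stapler: Bystander: stapler of the same shape, size and frame as the red one, but with a black top. To be left where it stands.

How it is judged:
At the end, for the whole second after the job is handed in: Letter opener flat on the floor of the empty long compartment nearer the robot, red stapler upright on the floor of the crosswise end one, each within 17 degrees of lengthwise, wholly inside, released and at rest; black stapler within 30 mm of its start (x of letter_opener in the frame of tray between -0.077 and -0.005 m and y of letter_opener in the frame of tray between -0.069 and -0.025 m and z of letter_opener in the frame of tray between 0 and 0.012 m and angle between each of letter_opener, red_stapler's own z axis and vertical below 0.1 rad and angle between the x axis of letter_opener and the y axis of tray, either way round below 0.3 rad and linear speed of each of letter_opener, red_stapler below 0.03 m/s and angular speed of each of letter_opener, red_stapler below 0.3 rad/s and contact force between the fingers and letter_opener below 0.1 N and x of red_stapler in the frame of tray between -0.022 and 0.022 m and y of red_stapler in the frame of tray between 0.079 and 0.139 m and z of red_stapler in the frame of tray between 0 and 0.012 m and angle between the x axis of red_stapler and the x axis of tray, either way round below 0.3 rad and contact force between the fingers and red_stapler below 0.1 N and distance of black_stapler from where it was at the start of the episode below 0.03 m); the robot touches nothing.
It fails at once if the letter opener is dropped or flung: it moves freely, out of the fingers, faster than 0.9 m/s (a fall of over 40 mm) (linear speed of letter_opener above 0.9 m/s and contact force between the fingers and letter_opener below 0.1 N).
It fails at once if the red stapler is dropped or flung: it moves freely, out of the fingers, faster than 0.9 m/s (a fall of over 40 mm) (linear speed of red_stapler above 0.9 m/s and contact force between the fingers and red_stapler below 0.1 N).
It fails at once if the black stapler is displaced by more than 30 mm (distance of black_stapler from where it was at the start of the episode above 0.03 m).
It also fails if it takes over 61 s, if anything falls off the work surface, if the arm or the gripper's body presses on something with over 40 N, if the wrist force passes 120 N, or if a joint passes its speed limit or range.

ROBOT

A 7-joint arm with a two-finger parallel gripper is mounted at the origin on the work surface. World frame = base frame: x ahead of the robot, y to its left, z up, the work surface at z = 0. Lengths are in m, angles in rad, forces in N, time in s.
With the tool pointing down it reaches from about 0.425 to 0.875 m from the base axis. Payload 4.7 kg.
Tool frame: the origin (TCP) lies at the very end of the fingers, on their centre line; the grasp point (between the pads) lies 19 mm behind it; z points along the fingers, y is the line along which they close (so a half turn about z gives the same grasp; the last joint's range is limited). The gripper opens to 85 mm and grips with 20 to 120 N. Pads are 22 mm wide; open, the fingers measure 114 mm over their backs; the gripper's body (76 mm by 85 mm) begins 54 mm behind the grasp point. The pads swing forward as they close: fully open they stand 13 mm farther back than shut.
Start: joints at [1.216, 0.321, -0.07, 1.45, 0.023, 1.371, -0.057], TCP at [0.234, -0.606, 0.231] pointing down, gripper open.
Joint ranges: [-2.86, 2.86], [-0.3, 2.09], [-1.38, 1.24], [0.06, 2.45], [-1.56, 4.7], [0.09, 2.05], [-2.69, 2.69]. Speed limits (rad/s): [2.57, 2.57, 3.14, 3.14, 3.14, 3.14, 3.14].

INTERFACE

Orientations are given as a rotation vector (axis times angle).
In Python, from bench import move_ptp, movel, goto_joints, open_gripper, close_gripper, pause, solve_ik, observe, read_camera, camera_model, MotionError, hand_in, look_for, tip_of gives the robot as it stands. Calls block until the motion is done:
- move_ptp(position, orientation): joint-space move of the TCP to a pose.
- movel(position, rotation=None, feed=0.15): straight line of the TCP; rotation=None keeps the orientation; feed is the mean speed in m/s.
- goto_joints(angles): joint-space move.
- open_gripper() and close_gripper(force=None): open the fingers fully, or close them until they stop; force is the grip in N (None keeps the last).
- pause(seconds).
- solve_ik(position, orientation): joint angles nearest the present ones, or None.
- observe(): the state.
- read_camera(name): name is "side" or "top" or "wrist"; returns the picture (420x560x3 uint8, red, green, blue); there is no depth.
- camera_model(name): a dict with "intrinsics" (3x3 intrinsics, pixels), "extrinsics" (4x4, takes a point from world to camera coordinates). Camera axes: x right, y up, looking along -z (the intrinsics and any distortion apply to the point x, -y, -z); pixel columns grow to the right and rows downward; lengths in m; the calibration is good to about 2 mm. A picture is of the moment at which its call begins: read the wrist's pose just before it. camera_model takes no time and is no camera call; for the wrist camera it gives the pose at the moment of the call.
A pose or a line that the arm cannot do raises MotionError and nothing moves.
- hand_in(): hands the job in; it is judged then, once.
Trained networks look in the newest picture that a camera, given by its name, has taken for a name from the list of things; names that differ only in an ending like _2 or _b are one class to them, and where a whole thing is asked for, a point or a joint stands for the part that bears it (a point fixed in the world has none). Each returns a list of dicts, best first, with "p" (0 to 1); they miss things now and then, are a little off and sometimes report something else, mostly with a low value. They report only what shows in the picture. A call takes as long as a camera call.
- look_for(camera, query): "extent" ([left, top, right, bottom] in pixels, round what is visible of it).
- tip_of(camera, query): "at" ([row, column] in pixels: a listed point, or the origin of a listed thing).
The state is a dict: "t": time; "qpos": joint angles; "joint_vel": joint speeds; "joint_torque": joint torques, N m; "ee_pos": TCP position; "orientation": TCP orientation; "ft_force": force on the tool from outside, world axes, zero at the start; "wrist_torque": the same for the moment, N m; "opening": finger opening in m; "finger_force": force on a finger pad.
Only numpy, scipy, OpenCV 4.12 (cv2) and the standard library are available. Lean on these libraries where they do the work, as an engineer would, in place of code of your own. Each camera call takes 0.05 s, during which the arm holds its last target. There are 200 camera calls.

## Working session

There is one attempt and no reset: what is moved stays moved. The work goes in short steps, each a Python script; the robot and the scene stay as the last script left them, time stands still between calls to the robot, and variables do not carry over. Pictures are saved under pics/ and viewed, at most 10 in all, crops included, and the job is handed in when it is done.

```bash
mkdir -p pics; ls; python3 - <<'E'
from bench import *
import cv2,numpy as np
np.set_printoptions(precision=4,suppress=True)
for c in ["top","side"]:
    im=read_camera(c); cv2.imwrite(f"pics/{c}0.png",im[:,:,::-1])
    m=camera_model(c); print(c,m)
    for q in ["tray","letter_opener","red_stapler","black_stapler"]:
        print(q,look_for(c,q)[:2],tip_of(c,q)[:2])
s=observe();print(s)
E
```

```text
bench.py
pics
top {'intrinsics': array([[455.241 ,   0.    , 276.9057],
       [  0.    , 455.241 , 200.03  ],
       [  0.    ,   0.    ,   1.    ]]), 'extrinsics': array([[-0.0144, -0.9997, -0.0188, -0.0912],
       [ 0.9836, -0.0175,  0.1793, -0.5122],
       [-0.1796, -0.0159,  0.9836, -1.0727],
       [ 0.    ,  0.    ,  0.    ,  1.    ]])}
tray [{'extent': [78.0, 151.7, 218.3, 257.6], 'p': 0.76}] [{'at': [201.2, 148.9], 'p': 0.6}]
letter_opener [] [{'at': [197.9, 409.4], 'p': 0.83}]
red_stapler [{'extent': [338.5, 178.7, 366.5, 231.6], 'p': 0.8}] [{'at': [205.0, 347.9], 'p': 0.96}]
black_stapler [{'extent': [285.7, 169.2, 313.2, 224.3], 'p': 0.56}] [{'at': [197.9, 298.9], 'p': 0.89}]
side {'intrinsics': array([[498.8433,   0.    , 274.6127],
       [  0.    , 498.8433, 214.468 ],
       [  0.    ,   0.    ,   1.    ]]), 'extrinsics': array([[-0.7378, -0.6748, -0.0175,  0.3315],
       [ 0.3228, -0.3755,  0.8688, -0.2308],
       [-0.5928,  0.6353,  0.4949, -0.6631],
       [ 0.    ,  0.    ,  0.    ,  1.    ]])}
tray [{'extent': [24.8, 237.9, 243.5, 401.5], 'p': 0.61}] [{'at': 
[... 164 characters left out ...]
69.0, 366.3, 213.0], 'p': 0.78}] [{'at': [199.1, 346.3], 'p': 0.74}]
black_stapler [{'extent': [272.0, 185.8, 324.1, 231.7], 'p': 0.72}] [{'at': [213.8, 297.2], 'p': 0.73}]
{'t': 0.9, 'qpos': array([ 1.2161,  0.321 , -0.0701,  1.4505,  0.0226,  1.3708, -0.0569]), 'joint_vel': array([ 0.0003, -0.0006,  0.001 , -0.    ,  0.0025, -0.0005,  0.0013]), 'joint_torque': array([ -0.0006, -49.3382,  -0.3816, -31.4585,   0.0135,   0.0011,
        -0.    ]), 'ee_pos': array([ 0.2343, -0.6063,  0.2313]), 'orientation': array([ 3.0883,  0.5761, -0.0001]), 'ft_force': array([ 0.0532, -0.4925, -0.7802]), 'wrist_torque': array([ 0.0193, -0.0432,  0.0427]), 'finger_force': 0.0, 'opening': 0.08544740161521394}
```

View pics/top0.png

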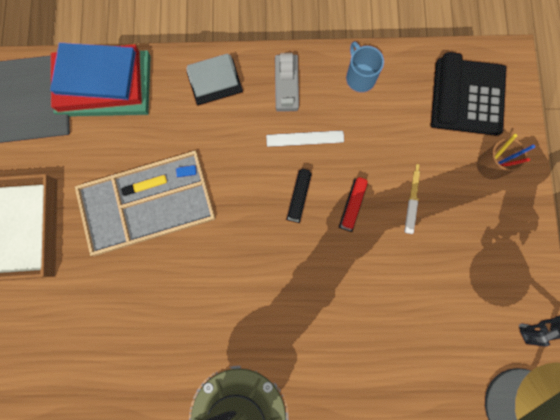

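View pics/side0.png

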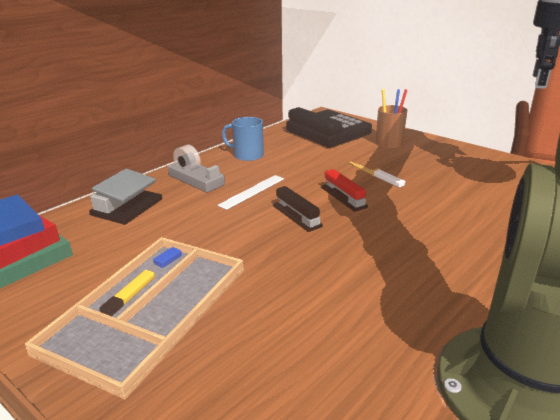

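The top view shows the tray's corners at about (78,187), (197,152), (214,217) and (91,254), with the end compartment at the left. The red stapler runs (360,178)–(346,231), the black one is at (299,196), and the opener has its blade tip at (417,166) and handle end at (410,233). The side view agrees.

```bash
cat > h.py <<'E'
from bench import *
import cv2,numpy as np
from scipy.spatial.transform import Rotation as R
np.set_printoptions(precision=4,suppress=True)
def world(m,uv,z):
    """pixels (col,row) -> world points at height z"""
    E=m["extrinsics"];K=m["intrinsics"];uv=np.atleast_2d(uv).astype(float)
    d=np.linalg.solve(K,np.c_[uv,np.ones(len(uv))].T)
    d=E[:3,:3].T@(d*np.array([[1],[-1],[-1]]));c=-E[:3,:3].T@E[:3,3]
    return (c[:,None]+d*(z-c[2])/d[2]).T
def project(m,P):
    E=m["extrinsics"];p=np.atleast_2d(P)@E[:3,:3].T+E[:3,3];p=p*[1,-1,-1]
    q=p@m["intrinsics"].T;return q[:,:2]/q[:,2:]
def blob(mask):
    n,l,s,c=cv2.connectedComponentsWithStats(mask.astype(np.uint8),connectivity=8)
    i=1+np.argmax(s[1:,4]);ys,xs=np.where(l==i);return np.c_[xs,ys]
def down(yaw):
    """tool pointing down, closing axis (tool y) at angle yaw in world"""
    y=np.array([np.cos(yaw),np.sin(yaw),0]);z=np.array([0,0,-1.]);x=np.cross(y,z)
    return R.from_matrix(np.c_[x,y,z]).as_rotvec()
def axis(P):
    """centre, long-axis angle, size of a set of world points, by minAreaRect"""
    c,s,a=cv2.minAreaRect((P[:,:2]*1000).astype(np.float32))
    b=cv2.boxPoints((c,s,a));e=b[1]-b[0],b[2]-b[1];e=max(e,key=np.linalg.norm)
    return np.array(c)/1000,np.arctan2(e[1],e[0])%np.pi,sorted(s)
E
python3 - <<'E'
from h import *
im=read_camera("top");m=camera_model("top")
h=cv2.cvtColor(im,cv2.COLOR_RGB2HSV).astype(int);H,S,V=h[...,0],h[...,1],h[...,2]
def roi(x0,y0,x1,y1):
    k=np.zeros(H.shape,bool);k[y0:y1,x0:x1]=1;return k
red=blob(roi(330,170,375,240)&((H<8)|(H>172))&(S>180)&(V>90)); print("red",axis(world(m,red,.046)))
hd=blob(roi(398,190,425,242)&(S<70)&(V>120)); print("handle",axis(world(m,hd,.014)))
br=blob(roi(405,155,425,205)&(H>15)&(H<32)&(S>110)&(V>150)); print("blade",axis(world(m,br,.004)))
for z,px in((.024,[(78,187),(197,152),(214,217),(91,254)]),):
    W=world(m,px,z);print("tray",W,[np.linalg.norm(W[i]-W[(i+1)%4]) for i in range(4)],W.mean(0))
print("ends opener",world(m,[(417,166)],.004),world(m,[(410,233)],.014))
for n,px in(("tray",(148.9,201.2)),("op",(409.4,197.9)),("red",(347.9,205))):print(n,world(m,px,0.0))
ms=camera_model("side")
for n,px in(("tray",(148.8,308.5)),("op",(376.6,175.2)),("red",(346.3,199.1))):print("side",n,world(ms,px,0.0))
cv2.imwrite("pics/t1.png",cv2.resize(im[140:270,60:440,::-1],(780,267),interpolation=cv2.INTER_CUBIC))
E
```

```text
red (array([ 0.5027, -0.2897]), np.float32(2.7854528), [29.291475296020508, 127.27545166015625])
handle (array([ 0.4695, -0.4326]), np.float32(2.938131), [23.655750274658203, 86.1817398071289])
blade (array([ 0.562 , -0.4528]), np.float32(2.9609964), [19.215864181518555, 94.4984359741211])
tray [[0.5572 0.4053 0.024 ]
 [0.6433 0.1038 0.024 ]
 [0.4744 0.0584 0.024 ]
 [0.3873 0.362  0.024 ]] [np.float64(0.3135622103366461), np.float64(0.174917197719688), np.float64(0.3158714195672604), np.float64(0.17533976683019292)] [0.5155 0.2324 0.024 ]
ends opener [[ 0.6007 -0.4599  0.004 ]] [[ 0.4275 -0.4278  0.014 ]]
tray [[0.5218 0.2303 0.    ]]
op [[ 0.5185 -0.4361  0.    ]]
red [[ 0.5029 -0.2792  0.    ]]
side tray [[0.5126 0.2361 0.    ]]
side op [[ 0.5068 -0.4394  0.    ]]
side red [[ 0.4901 -0.2864  0.    ]]
```

View pics/t1.png

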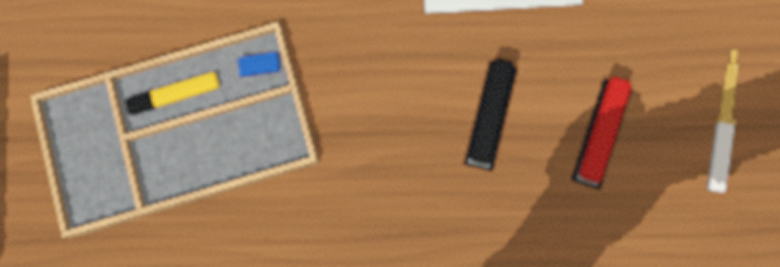

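Sizes match (127x29 red arm, 86 mm handle, tray edges within a few mm). Next I check with the wrist camera above the opener.

```bash
python3 - <<'E'
from h import *
g=np.array([.4842,-.4354]);
for y in(1.386,1.386-np.pi):
    print(y,solve_ik([*g,.2],down(y)))
for y in(.278,.278+np.pi):
    print(y,solve_ik([.48,.20,.2],down(y)))
q=solve_ik([g[0],g[1]+.04,.26],down(1.386)) 
move_ptp([g[0],g[1]+.04,.26],down(1.386));pause(.3)
m=camera_model("wrist");im=read_camera("wrist");cv2.imwrite("pics/w1.png",im[:,:,::-1])
np.savez("w1.npz",im=im,K=m["intrinsics"],E=m["extrinsics"]);s=observe();print(s["t"],s["ee_pos"],s["qpos"])
print(project(m,[[.4842,-.4354,.014],[.4275,-.428,.014],[.602,-.459,.004],[.5027,-.2897,.046]]))
E
```

```text
1.386 [ 1.1047  0.3878 -0.5383  1.4754  0.2008  1.3336  1.9379]
-1.7555926535897932 [ 0.8144  0.3431 -0.1567  1.4872  0.0543  1.3155 -1.1026]
0.278 [ 0.4373  0.1441 -0.9461  1.7876  0.1222  1.2715 -0.262 ]
3.419592653589793 None
3.0167 [ 0.484  -0.3956  0.26  ] [ 1.0751  0.3005 -0.541   1.4593  0.1547  1.4245  1.9168]
[[255.0717 184.1138]
 [251.2744 139.7554]
 [257.0406 263.3305]
 [373.7055 182.3902]]
```

View pics/w1.png

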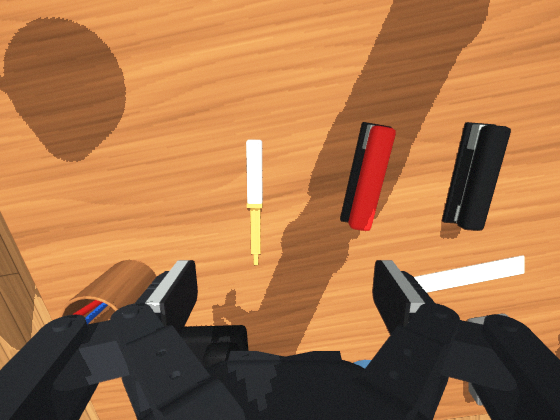

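The wrist picture shows the handle end at (254,140), the blade tip at (256,265) and the red arm centred near (373,177). These are within a few pixels of my predictions. I'll refine from this picture and grasp the opener.

```bash
python3 - <<'E'
from h import *
d=np.load("w1.npz");im=d["im"];m=dict(intrinsics=d["K"],extrinsics=d["E"])
h=cv2.cvtColor(im,cv2.COLOR_RGB2HSV).astype(int);H,S,V=h[...,0],h[...,1],h[...,2]
k=np.zeros(H.shape,bool);k[125:220,235:275]=1
hd=axis(world(m,blob(k&(S<60)&(V>180)),.014));print("handle",hd)
k[:]=0;k[110:240,335:405]=1
print("red",axis(world(m,blob(k&((H<8)|(H>172))&(S>170)&(V>100)),.046)))
a=hd[1]-np.pi; g=hd[0]+.015*np.array([np.cos(a),np.sin(a)])
tip=world(m,[(256,265)],.004)[0];a2=np.arctan2(*(tip[:2]-hd[0])[::-1]);print(a,a2,g,tip)
assert np.hypot(*(g-[.4842,-.4354]))<.008 and abs(a2+.185)<.06
yaw=a2+np.pi/2
move_ptp([*g,.09],down(yaw));movel([*g,.006],feed=.1)
close_gripper(30);s=observe();print(s["t"],s["opening"],s["finger_force"],s["ee_pos"])
movel([*g,.13],feed=.2);s=observe();print(s["t"],s["opening"],s["finger_force"],s["ft_force"])
cv2.imwrite("pics/w2.png",read_camera("wrist")[:,:,::-1])
E
```

```text
handle (array([ 0.4687, -0.434 ]), np.float32(2.9333632), [19.25728416442871, 82.98886108398438])
red (array([ 0.4996, -0.2933]), np.float32(2.7933016), [30.3891544342041, 127.93194580078125])
-0.20822954 -0.19711585150961067 [ 0.4834 -0.4371] [ 0.6044 -0.4611  0.004 ]
5.3583 0.019174983569018166 30.496625304222107 [ 0.4836 -0.4372  0.0063]
6.125 0.018721194767250843 30.207037925720215 [-0.1621  0.7198 -1.5462]
```

View pics/w2.png

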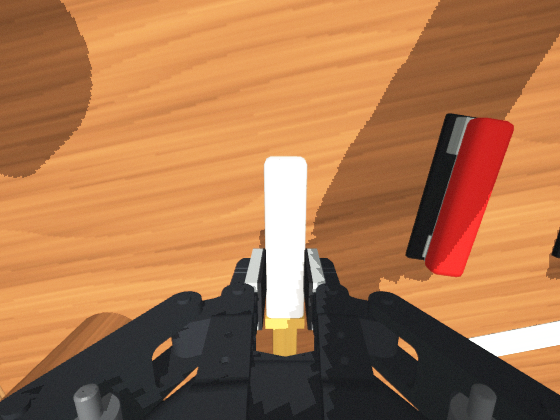

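The opener is held straight, with the handle end at (286,157). I'll go above the tray and check its pose.

```bash
python3 - <<'E'
from h import *
th=.278;T=np.array([.5155,.2324]);Rz=R.from_euler("z",th).as_matrix()[:2,:2]
movel([.48,-.40,.25],feed=.25)
g=T+Rz@[-.041,-.017]
move_ptp([*g,.27],down(th));pause(.3)
m=camera_model("wrist");im=read_camera("wrist");np.savez("w3.npz",im=im,K=m["intrinsics"],E=m["extrinsics"])
s=observe();print(s["t"],s["ee_pos"],s["opening"])
v=im[:,:,::-1].copy()
c=np.array([[-.091,-.159],[.091,-.159],[.091,.159],[-.091,.159]])
P=np.c_[(T+c@Rz.T),np.full(4,.024)];uv=project(m,P);print(uv)
cv2.polylines(v,[uv.round().astype(int)],True,(255,0,255),1)
cv2.imwrite("pics/w3.png",v)
E
```

```text
9.3417 [0.4809 0.2046 0.27  ] 0.01892246188985658
[[250.4485 274.9815]
 [376.3215 274.9259]
 [400.2783  25.7247]
 [241.1942  25.9197]]
```

View pics/w3.png

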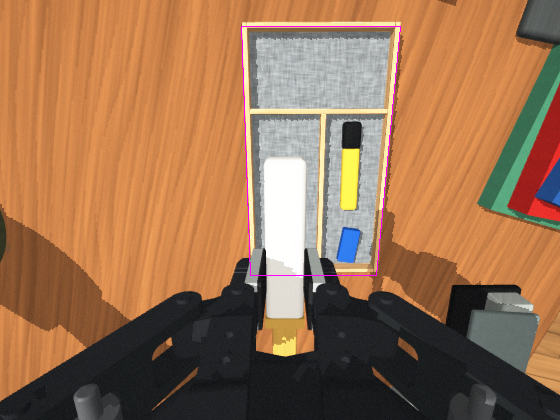

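The tray outline fits to about 4 px, so the tray sits roughly 3 mm further along +y. Opened fingers (114 mm) are wider than the 88 mm compartment. I'll release the opener with the tips just under the wall top and rising as they open, so it settles only a few mm.

```bash
cat >> h.py <<'E'
th=.278;Rz=R.from_euler("z",th).as_matrix()[:2,:2];T=np.array([.5155,.2324])+Rz@[.001,.003]
E
python3 - <<'E'
from h import *
g=T+Rz@[-.041,-.017]
movel([*g,.06],feed=.2);movel([*g,.0195],feed=.05)
s=observe();print(s["t"],s["ee_pos"],s["ft_force"])
open_gripper();s=observe();print(s["t"],s["opening"],s["ft_force"])
movel([*g,.12],feed=.15);
up=T+Rz@[-.041,-.08]
movel([*up,.27],feed=.25);pause(.2)
m=camera_model("wrist");im=read_camera("wrist");v=im[:,:,::-1].copy()
h=cv2.cvtColor(im,cv2.COLOR_RGB2HSV).astype(int)
b=blob((h[...,1]<50)&(h[...,2]>190));b=axis(world(m,b,.02));print("handle",b,"tray frame",(b[0]-T)@Rz,b[1]-th)
cv2.imwrite("pics/w4.png",v);print(observe()["t"])
E
```

```text
11.5 [0.4811 0.2082 0.0197] [ 0.3059 -0.4996 -0.9193]
12.1583 0.08536859980758774 [-0.5204 -0.5034  1.0611]
handle (array([0.4736, 0.2223]), np.float32(1.8378342), [24.489044189453125, 85.57260131835938]) tray frame [-0.0441 -0.0012] 1.5598342
14.025
```

View pics/w4.png

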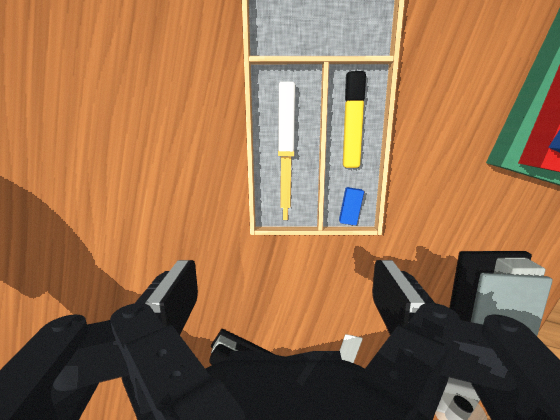

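The opener lies flat and lengthwise in the right compartment: handle (287,82)–(287,155), tip (285,219), centre about (-44,-46) mm in the tray frame. Next is the red stapler.

```bash
python3 - <<'E'
from h import *
g=np.array([.501,-.2915]);yaw=-.352+np.pi/2;p=T+Rz@[0,.109]
print(solve_ik([*g,.03],down(yaw)),solve_ik([*p,.034],down(th+np.pi/2)),p)
movel([*(T+Rz@[-.041,-.08]),.3])
move_ptp([*g,.2],down(yaw));
pause(.2);m=camera_model("wrist");im=read_camera("wrist")
h=cv2.cvtColor(im,cv2.COLOR_RGB2HSV).astype(int);b=axis(world(m,blob(((h[...,0]<8)|(h[...,0]>172))&(h[...,1]>170)&(h[...,2]>100)),.046));print(b)
ok=np.hypot(*(b[0]-g))<.01 and abs(b[1]-np.pi+.352)<.06
if ok:
    movel([*g,.08],feed=.25);movel([*g,.028],feed=.1)
    close_gripper(50);s=observe();print(s["t"],s["opening"],s["finger_force"],s["ee_pos"])
    movel([*g,.2],feed=.2);s=observe();print(s["t"],s["opening"],s["finger_force"],s["ft_force"])
cv2.imwrite("pics/w5.png",read_camera("wrist")[:,:,::-1])
E
```

```text
[ 1.3516  0.6374 -1.1073  1.8088  0.6378  1.1062  1.2353] [ 0.2369  0.7127 -1.1783  1.7714  0.7181  1.1638  0.6826] [0.4857 0.3404]
(array([ 0.5002, -0.2902]), np.float32(2.7945623), [27.414348602294922, 127.09992218017578])
18.1417 0.026720328685727955 50.06020724773407 [ 0.5014 -0.2915  0.0285]
19.15 0.026887758069365136 49.39662516117096 [-0.6113 -0.4677 -3.1093]
```

View pics/w5.png

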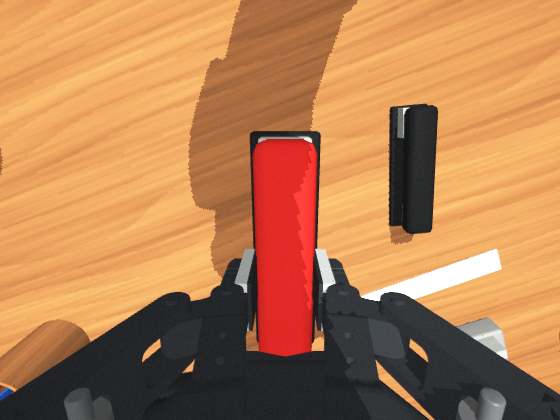

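The red stapler is held level and straight at (285,240), and the black one is untouched at (413,170). I'll place it now.

```bash
python3 - <<'E'
from h import *
p=T+Rz@[0,.109];o=down(th+np.pi/2)
movel([.501,-.2915,.25],feed=.2)
move_ptp([*p,.2],o);movel([*p,.07],feed=.2);movel([*p,.0355],feed=.04)
s=observe();print(s["t"],s["ee_pos"],s["ft_force"],s["opening"])
open_gripper();s=observe();print(s["t"],s["opening"],s["ft_force"])
movel([*p,.15],feed=.15);movel([p[0]-.02,p[1]-.06,.32],feed=.25)
move_ptp([.45,-.05,.35],down(th+np.pi/2));pause(.3)
im=read_camera("top");m=camera_model("top");print(observe()["t"])
print("black",tip_of("top","black_stapler")[:1])
h=cv2.cvtColor(im,cv2.COLOR_RGB2HSV).astype(int);k=np.zeros(h.shape[:2],bool);k[140:270,70:225]=1
b=axis(world(m,blob(k&((h[...,0]<8)|(h[...,0]>172))&(h[...,1]>170)&(h[...,2]>90)),.052));print("red",b,(b[0]-T)@Rz,b[1]-th)
cv2.imwrite("pics/t2.png",cv2.resize(im[130:280,60:330,::-1],None,fx=2.8,fy=2.8,interpolation=cv2.INTER_CUBIC))
cv2.imwrite("pics/s2.png",cv2.resize(read_camera("side")[220:420,10:290,::-1],None,fx=2.7,fy=2.7,interpolation=cv2.INTER_CUBIC))
E
```

```text
23.675 [0.4858 0.3406 0.0357] [-0.3181  0.595  -2.5596] 0.02639105330351553
24.275 0.0857063328547935 [-0.6153 -0.6931 -0.1186]
27.675
black [{'at': [195.7, 301.1], 'p': 0.93}]
red (array([0.4861, 0.3358]), np.float32(0.27914622), [28.27487564086914, 125.52481079101562]) [-0.0009  0.1045] 0.0011462271
```

View pics/t2.png

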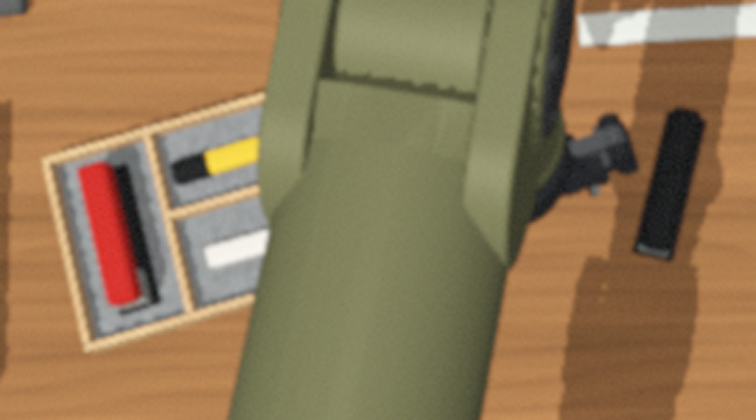

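View pics/s2.png

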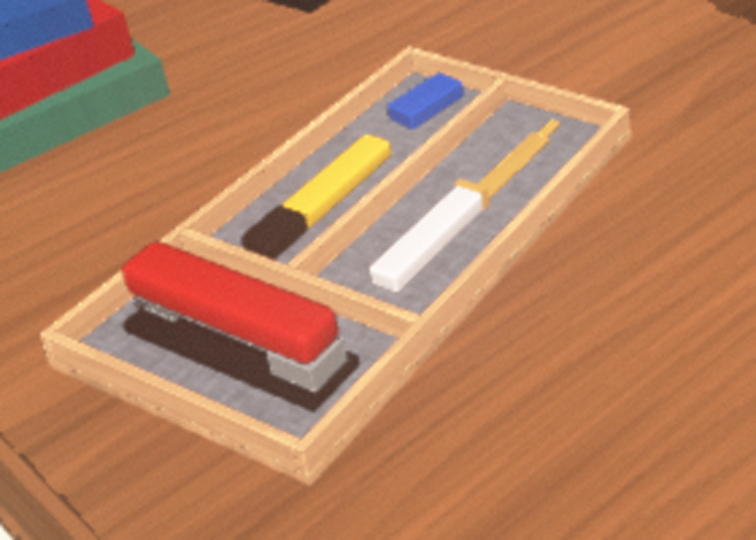

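The stapler stands upright in the end compartment (crop about (235,320)). The opener lies flat in its compartment (handle (430,240), tip (555,125)), and the black stapler hasn't moved. I'm handing in.

```bash
python3 -c "
from bench import *
print(hand_in())"
```

```text
the job is handed in; nothing more can be done
None
```

The letter opener and red stapler are in their tray compartments, flat and upright as asked, and the black stapler is where it stood; I handed the job in at about 28 s, with no verdict returned, and the opener was let go about 8 mm above the floor, because the opened fingers would not fit between the walls.

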